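# Lid the paste pot and close its carton

## Robot

A 6-joint arm with a two-finger parallel gripper is mounted at the origin on the work surface. World frame = base frame: x ahead of the robot, y to its left, z up, the work surface at z = 0. Lengths are in m, angles in rad, forces in N, time in s.
With the tool pointing down it reaches from about 0.35 to 0.775 m from the base axis. Payload 7.3 kg.
Tool frame: the origin (TCP) lies on the front face of the gripper's body, between the roots of the fingers; the fingertips stand ahead of it and the grasp point (between the pads) lies 47 mm ahead of it (finger_overhang is the z of the fingertips in the tool frame, in m); z points along the fingers, y is the line along which they close (so a half turn about z gives the same grasp; the last joint's range is limited). The gripper opens to 92 mm and grips with 3 to 60 N. Pads are 19 mm wide; open, the fingers measure 130 mm over their backs; the gripper's body (75 mm by 190 mm) begins 47 mm behind the grasp point.
Start: joints at [1.135, 0.342, 1.524, -0, 1.275, -0.146], TCP at [0.15, 0.503, 0.292] pointing down, gripper open.
Joint ranges: [-2.53, 2.53], [-0.77, 2.02], [0.04, 2.7], [-1, 4.14], [0.28, 2.66], [-3.11, 3.11]. Speed limits (rad/s): [2.57, 2.57, 3.14, 3.14, 3.14, 3.14].

## Interface

Orientations are given as [roll, pitch, yaw] about the fixed x, y, z axes, in that order (R = Rz(yaw) Ry(pitch) Rx(roll)).
In Python, from cell import * gives the robot as it stands. The module is installed in compiled form; this text tells all that it offers.
- The arm moves only by the tool arm_command, never from a script. Its argument "series" is a list of rows, each an object of numbers: "x", "y", "z": the shift along the tool's x, y, z in mm; "rx", "ry", "rz": the turn, a rotation vector about the tool's x, y, z in degrees. A call has 1 to 20 rows; each row is the pose to reach, as a shift and turn from the pose commanded when the call began, along the tool's axes at that moment; what a row does not reach only later rows make up. A row lasts 1/10 s, in which the tool goes at most 50 mm and 8.59 degrees, less where a joint would pass 70% of its speed; a pose out of reach is approached as far as the arm can. A call with a gripper value outside its range is refused whole. "hand" is the finger opening in mm, from 0 to 91.8, set as the call begins (left out, the last holds). The fingers move at their own pace and stop on an object; "squeeze" is the grip in N (left out, the last holds). Time passes only in rows, so rows that repeat a pose let the fingers close. It gives the time, the measured TCP pose, the force, the opening and the grip force at its end, in the units of the state.
- observe(): the state, without advancing time (a new reading comes with each control period).
- read_camera(name): name is "side" or "top"; returns a dict with "pixels" (384x512x3 uint8, blue, green, red), "K" (3x3 intrinsics, pixels), "rvec" (rotation vector, rad) and "tvec" (3), from world to camera coordinates, as OpenCV has them. Camera axes: x right, y down, z forward; pixel columns grow to the right and rows downward; lengths in m; the calibration is good to about 2 mm. A picture is of the moment at which its call begins. There is no depth.
- hand_in(): hands the job in; it is judged then, once.
Trained networks look in a picture, given as the dict that the camera call returned (one of the last four; its "shot" number tells which), for a name from the list of things; names that differ only in an ending like _2 or _b are one class to them, and where a whole thing is asked for, a point or a joint stands for the part that bears it (a point fixed in the world has none). Each returns a list of dicts, best first, with "confidence" (0 to 1); they miss things now and then, are a little off and sometimes report something else, mostly with a low value. They report only what shows in the picture. A call takes as long as a camera call. They do not tell look-alikes from the thing itself.
- boxes_of(picture, query): "point" ([x, y, z] in m, in world coordinates, good to about 4 mm: the middle of the surface that is visible of it).
- trace(picture, query): "pixels" (384x512 bool, what is visible of it).
- mark_of(picture, query): "point" ([x, y, z] in m, in world coordinates, good to about 4 mm: a listed point, or the origin of a listed thing).
The state is a dict: "time": time; "qpos": joint angles; "qvel": joint speeds; "joint_efforts": joint torques, N m; "tool_pos": TCP position; "tool_rot": TCP orientation; "contact_force": force on the tool from outside, world axes, zero at the start; "torque": the same for the moment, N m; "opening": finger opening in m; "grip_force": force on a finger pad.
Only numpy, scipy, OpenCV 4.12 (cv2) and the standard library are available. Lean on these libraries where they do the work, as an engineer would, in place of code of your own. Each camera call takes 0.05 s, during which the arm holds its last target. There are 200 camera calls.

## Task

Pack away the clean paste pot that stands in the open carton: take the lid that fits it and lower it, without dropping it, onto the pot so that it sits fully home and level. Then fold the carton's narrow flap down flat, and after it the wide flap down flat over it. Leave the other lid, the bottle, the brush jar and the marble weight where they stand.

Things in the scene. Friction and masses are not known exactly. Their poses are not given: they have to be found in the camera images.
- carton: Brown cardboard carton, fixed, 200 x 200 mm outside, 130 mm high, walls and floor 4 mm, open top. Origin: centre of its underside. x runs along the two flap hinges, y across them, z up. Hinge lines lie on the outer faces: narrow flap at y = +100 mm, 130 mm up; wide flap at y = -100 mm, 135 mm up (undersides of the closed flaps).
- flap_narrow (a joint): Narrow cardboard flap (196 mm along the hinge, 75 mm deep, 4 mm thick) on the carton's +y top edge. 0 = closed flat over the mouth (a hard stop), 1.57 = upright, more = leaning outward (stop at 2.3); starts at 1.65 to 2.0. A stiff crease (0.04 N m) holds it wherever it is left; push it over from outside, then press it down. The two flaps pass through one another.
- flap_wide (a joint): Wide cardboard flap (196 mm along the hinge, 130 mm deep, 4 mm thick) on the carton's -y top edge, same sense of angle: 0 = closed flat, overlapping the narrow flap just above it; 1.57 = upright; more = leaning outward. It starts at 1.15 to 2.0, so it may lean in over the pot and be in the way until pushed back. Crease about 0.06 N m, stays where left.
- flap_narrow_edge (a point): Middle of the narrow flap's free edge, 75 mm from its hinge.
- flap_wide_edge (a point): Middle of the wide flap's free edge, 130 mm from its hinge.
- pot: Open round white stoneware pot standing loose on the carton's floor, up to about 14 mm off its centre; 112 mm outer and 100 mm inner diameter, 82 mm high, about 0.7 kg. Origin: centre of its underside; z up.
- pot_rim (a point): Centre of the pot's mouth, at rim height (82 mm above its underside).
- lid_big: The lid that fits the pot: white stoneware disc 118 mm across, 6 mm thick, on it an upright round knob 30 mm across and 34 mm tall, below it a plug 93 mm across, 12 mm deep, that drops inside the rim. About 0.3 kg; starts right way up on the table. Origin: centre of the plug's underside, z up; disc at 12 to 18 mm, knob at 18 to 52 mm. Seated: origin 12 mm below the rim, knob inside the carton.
- lid_small: Bystander, loose: leave where it stands. A lid of the same shape but only 86 mm across (plug 64 mm), too small for the pot; same heights and knob. Origin: centre of its underside.
- bottle: Bystander, loose: leave where it stands. Brown glass bottle, 66 mm across, 170 mm tall. Origin: centre of its underside.
- brush_jar: Bystander, loose: leave where it stands. Steel cup 72 mm across and 95 mm high with brushes standing in it to 180 mm. Origin: centre of its underside.
- weight: Bystander, loose: leave where it stands. Marble block 50 x 90 x 35 mm. Origin: centre of its underside; 90 mm along its y.
There are look-alikes about, which are no part of the job. What is shaped like the lid_big but blue or turquoise is not meant.

How it is judged:
By the outcome, as a careful person would: the job done as asked, in the order asked, and still so for the second after the job is handed in, with the robot touching nothing.
It also fails if it takes over 69 s, if anything falls off the work surface, if the arm or the gripper's body presses on something with over 40 N, if the wrist force passes 120 N, or if a joint passes its speed limit or range.

## Working session

There is one attempt and no reset: what is moved stays moved. The work goes in short steps, Python scripts to look and compute and a tool call to move; the robot and the scene stay as the last step left them, time stands still between calls to the robot, and variables do not carry over. Pictures are saved under pics/ and viewed, at most 10 in all, crops included, and the job is handed in when it is done.

Besides the shell and the picture viewer there is one more tool, called after ">>>" as name([rows], argument=value, ...), one row to a line, values as JSON. arm_command: Moves the arm, as the interface text tells. Its arguments: {"type":"object","properties":{"series":{"type":"array"},"hand":{"type":"number"},"squeeze":{"type":"number"}},"required":["series"]}

```bash
mkdir -p pics; cat > h.py <<'E'
from cell import *
import numpy as np, cv2
def proj(p,P):
    return cv2.projectPoints(np.float64(P).reshape(-1,1,3),p["rvec"],p["tvec"],p["K"],None)[0].reshape(-1,2)
def ray(p,uv):
    R=cv2.Rodrigues(np.float64(p["rvec"]))[0]; t=np.float64(p["tvec"]).ravel()
    d=R.T@np.linalg.solve(p["K"],np.r_[uv,1.0]); return -R.T@t,d/np.linalg.norm(d)
def onz(p,uv,z):
    c,d=ray(p,uv); return c+d*(z-c[2])/d[2]
def tri(p1,a,p2,b):
    c1,d1=ray(p1,a);c2,d2=ray(p2,b)
    s=np.linalg.lstsq(np.c_[d1,-d2],c2-c1,rcond=None)[0]
    x=c1+s[0]*d1;y=c2+s[1]*d2; return (x+y)/2,np.linalg.norm(x-y)
E
python3 - <<'E'
from h import *
np.set_printoptions(precision=3,suppress=True)
o=observe();print(o["time"],o["tool_pos"],o["tool_rot"],o.get("finger_overhang"))
try: print(finger_overhang)
except Exception as e: print(e)
a=read_camera("side");b=read_camera("top")
ims=np.hstack([a["pixels"],b["pixels"]])
cv2.imwrite("pics/side0.png",a["pixels"]);cv2.imwrite("pics/top0.png",b["pixels"])
for p,n in((a,"side"),(b,"top")):
  print(n,"cam",ray(p,(256,192)))
  for q in["carton","flap_narrow_edge","flap_wide_edge","pot","pot_rim","lid_big","lid_small","bottle","brush_jar","weight"]:
    print(q,[(d["point"].round(3) if hasattr(d["point"],'round') else np.round(d["point"],3),round(d["confidence"],2),proj(p,d["point"]).round()[0]) for d in mark_of(p,q)])
print(observe()["time"])
E
```

```text
0.0 [0.15  0.503 0.292] [-3.14  -0.     2.852] None
0.0655
side cam (array([ 0.267, -0.661,  1.031]), array([ 0.236,  0.616, -0.751]))
carton []
flap_narrow_edge [(array([ 0.53 , -0.041,  0.198]), 0.8, array([266., 211.]))]
flap_wide_edge [(array([ 0.532, -0.246,  0.265]), 0.73, array([306., 264.]))]
pot []
pot_rim [(array([ 0.524, -0.184,  0.081]), 0.57, array([285., 286.]))]
lid_big [(array([0.331, 0.447, 0.   ]), 0.97, array([154., 157.])), (array([ 0.779,  0.165, -0.003]), 0.94, array([315., 181.])), (array([0.45 , 0.306, 0.002]), 0.9, array([201., 176.])), (array([0.289, 0.304, 0.002]), 0.67, array([150., 191.]))]
lid_small [(array([0.443, 0.152, 0.   ]), 0.58, array([213., 213.]))]
bottle [(array([ 0.618,  0.292, -0.002]), 0.95, array([252., 167.]))]
brush_jar [(array([ 0.594,  0.144, -0.001]), 0.95, array([262., 202.]))]
weight [(array([0.768, 0.009, 0.002]), 0.61, array([335., 218.]))]
top cam (array([0.441, 0.091, 1.604]), array([ 0.069, -0.009, -0.998]))
carton [(array([ 0.532, -0.172,  0.005]), 0.7, array([333., 196.])), (array([0.593, 0.146, 0.   ]), 0.7, array([234., 180.]))]
flap_narrow_edge [(array([ 0.535, -0.044,  0.201]), 0.83, array([299., 192.]))]
flap_wide_edge [(array([ 0.533, -0.246,  0.26 ]), 0.76, array([376., 189.]))]
pot [(array([ 0.527, -0.181,  0.005]), 0.55, array([336., 198.]))]
pot_rim [(array([ 0.526, -0.183,  0.085]), 0.66, array([341., 196.]))]
lid_big [(array([ 0.448,  0.301, -0.   ]), 0.97, array([187., 226.])), (array([0.29 , 0.299, 0.001]), 0.97, array([189., 275.])), (array([ 0.334,  0.454, -0.001]), 0.79, array([140., 263.])), (array([0.779, 0.165, 0.003]), 0.73, array([227., 123.]))]
lid_small [(array([0.439, 0.155, 0.002]), 0.59, array([232., 227.]))]
bottle [(array([0.613, 0.286, 0.   ]), 0.77, array([191., 175.]))]
brush_jar [(array([0.595, 0.145, 0.002]), 0.89, array([235., 179.]))]
weight [(array([ 0.767,  0.01 , -0.004]), 0.69, array([275., 126.]))]
1.1
```

```bash
python3 -c "
import cv2
for n in('side0','top0'):
  i=cv2.imread(f'pics/{n}.png')
  cv2.imwrite(f'pics/{n}b.png',cv2.resize(i,(768,576),interpolation=cv2.INTER_CUBIC))"
```

```text
(no output)
```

View pics/side0b.png

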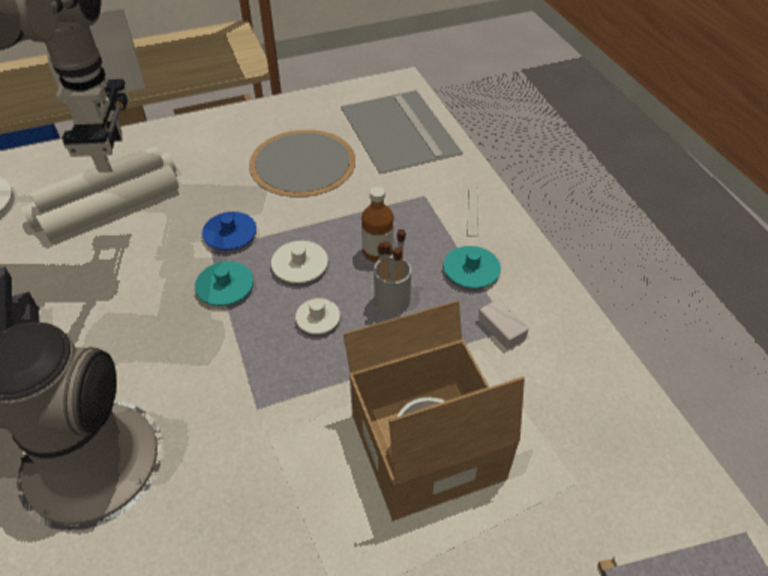

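View pics/top0b.png

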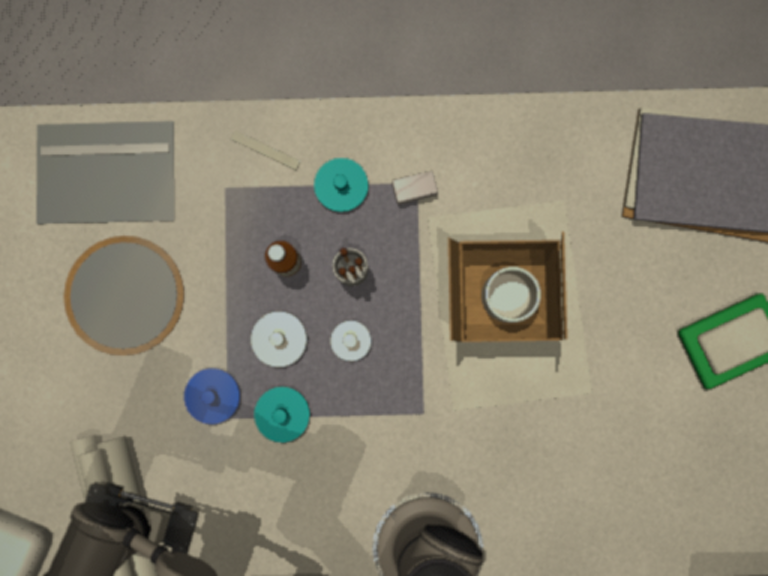

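Side view (512-px scale): the white big lid is at (201,176), the small white lid at (213,213), teal lids at (150,191) and (315,181), and a blue one at (154,157). In the top view the white big lid is at (187,226) and the pot at (341,196). The narrow flap leans out. The wide flap leans in at about 1.36 rad.
Possible mix-ups are teal (150,191), teal (315,181), blue (154,157) and the white but too small lid (213,213). I choose the white one at (201,176), and will check it in a crop while refining the measurement.

```bash
cat >> h.py <<'E'
from scipy.optimize import least_squares
def circ(r,z,n=60):
    a=np.linspace(0,2*np.pi,n,endpoint=False);return np.c_[r*np.cos(a),r*np.sin(a),np.full(n,z)]
LID=np.vstack([circ(.059,.012),circ(.059,.018),circ(.015,.052)])
POT=np.vstack([circ(.056,.0),circ(.056,.082)])
def hc(pts):
    h=cv2.convexHull(np.float32(pts).reshape(-1,1,2));m=cv2.moments(h);return np.array([m["m10"],m["m01"]])/m["m00"],m["m00"]
def maskhull(m):
    n,l,s,_=cv2.connectedComponentsWithStats(m.astype(np.uint8));k=1+s[1:,4].argmax()
    return hc(np.argwhere(l==k)[:,::-1])
def fit(obs,model,x0):
    return least_squares(lambda x:np.concatenate([hc(proj(p,model+x))[0]-c for p,c in obs]),x0,diff_step=1e-3)
def near(p,q,uv,f=trace):
    c=[d for d in f(p,q)]
    return min(c,key=lambda d:np.linalg.norm(maskhull(d["pixels"])[0]-uv)) if c else None
E
python3 - <<'E'
from h import *
np.set_printoptions(precision=4,suppress=True)
a=read_camera("side");b=read_camera("top")
obs=[(p,maskhull(near(p,"lid_big",uv)["pixels"])[0]) for p,uv in((a,(201,176)),(b,(187,226)))]
r=fit(obs,LID,[.449,.303,0.]);print("lid",r.x,r.fun)
d=near(b,"pot",(338,197))
if d:
  c,A=maskhull(d["pixels"]);r=least_squares(lambda x:hc(proj(b,POT+np.r_[x,.004]))[0]-c,[.526,-.182],diff_step=1e-3)
  print("pot top",r.x,A,hc(proj(b,POT+np.r_[r.x,.004]))[1])
acc={}
for i in range(4):
  if i:a=read_camera("side");b=read_camera("top")
  for n,p in(("s",a),("t",b)):
    for q in["pot_rim","flap_narrow_edge","flap_wide_edge","carton"]:
      l=[d for d in mark_of(p,q) if np.linalg.norm(np.array(d["point"])[:2]-[.53,-.16])<.14]
      if l: acc.setdefault(q+n,[]).append(l[0]["point"])
for k,v in acc.items(): print(k,len(v),np.mean(v,0),np.std(v,0))
# pot rim via two views
for n in acc: pass
s=proj(a,np.mean(acc["pot_rims"],0))[0];t=proj(b,np.mean(acc["pot_rimt"],0))[0];print("tri rim",tri(a,s,b,t))
i=a["pixels"][140:320,130:370];cv2.imwrite("pics/crop.png",cv2.resize(i,None,fx=3,fy=3,interpolation=cv2.INTER_CUBIC))
print(observe()["time"])
E
```

```text
lid [ 0.4474  0.3064 -0.0014] [ 0.261  -0.0247 -0.0505  0.2642]
pot top [ 0.5278 -0.185 ] 1145.0 1173.4689111039042
pot_rims 4 [ 0.5234 -0.1826  0.084 ] [0.0002 0.0011 0.0013]
flap_narrow_edges 3 [ 0.5299 -0.0421  0.1965] [0.0015 0.0006 0.0004]
flap_wide_edges 4 [ 0.5294 -0.2455  0.2663] [0.0006 0.0011 0.0017]
pot_rimt 4 [ 0.5274 -0.1851  0.0858] [0.0015 0.0008 0.0017]
flap_narrow_edget 4 [ 0.5308 -0.0432  0.2009] [0.0017 0.0015 0.001 ]
flap_wide_edget 4 [ 0.5314 -0.2464  0.2596] [0.0009 0.0021 0.0014]
cartont 4 [ 0.5335 -0.1704  0.0053] [0.0012 0.0008 0.0021]
tri rim (array([ 0.5251, -0.1843,  0.0861]), np.float64(0.004773501620651367))
3.25
```

View pics/crop.png

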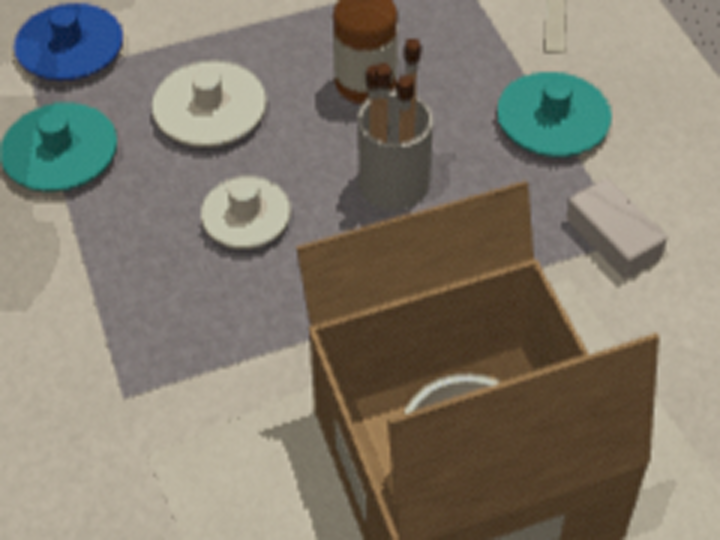

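The crop shows the large white lid with its knob at crop (208,100), picture about (199,173). Beside it are the teal and blue look-alikes and the smaller white lid, so the choice stands. First I push the wide flap back, because it leans in over the pot.

>>> arm_command([
  {"x":-303,"y":-142,"rz":73.4},
  {"x":-303,"y":-142,"rz":73.4},
  {"x":-303,"y":-142,"rz":73.4},
  {"x":-303,"y":-142,"rz":73.4},
  {"x":-303,"y":-142,"rz":73.4},
  {"x":-303,"y":-142,"rz":73.4},
  {"x":-303,"y":-142,"rz":73.4},
  {"x":-565,"y":-565,"rz":73.4},
  {"x":-565,"y":-565,"rz":73.4},
  {"x":-565,"y":-565,"rz":73.4},
  {"x":-565,"y":-565,"rz":73.4},
  {"x":-565,"y":-565,"rz":73.4},
  {"x":-565,"y":-565,"rz":73.4},
  {"x":-565,"y":-565,"rz":73.4},
  {"x":-565,"y":-565,"rz":73.4},
  {"x":-565,"y":-565,"rz":73.4},
  {"x":-565,"y":-565,"rz":73.4},
  {"x":-565,"y":-565,"rz":73.4},
], hand=0, squeeze=20)

```text
invalid input
```

>>> arm_command([
  {"x":-303,"y":-142,"z":0,"rx":0,"ry":0,"rz":73.4},
  {"x":-303,"y":-142,"z":0,"rx":0,"ry":0,"rz":73.4},
  {"x":-303,"y":-142,"z":0,"rx":0,"ry":0,"rz":73.4},
  {"x":-303,"y":-142,"z":0,"rx":0,"ry":0,"rz":73.4},
  {"x":-303,"y":-142,"z":0,"rx":0,"ry":0,"rz":73.4},
  {"x":-303,"y":-142,"z":0,"rx":0,"ry":0,"rz":73.4},
  {"x":-303,"y":-142,"z":0,"rx":0,"ry":0,"rz":73.4},
  {"x":-565,"y":-565,"z":0,"rx":0,"ry":0,"rz":73.4},
  {"x":-565,"y":-565,"z":0,"rx":0,"ry":0,"rz":73.4},
  {"x":-565,"y":-565,"z":0,"rx":0,"ry":0,"rz":73.4},
  {"x":-565,"y":-565,"z":0,"rx":0,"ry":0,"rz":73.4},
  {"x":-565,"y":-565,"z":0,"rx":0,"ry":0,"rz":73.4},
  {"x":-565,"y":-565,"z":0,"rx":0,"ry":0,"rz":73.4},
  {"x":-565,"y":-565,"z":0,"rx":0,"ry":0,"rz":73.4},
  {"x":-565,"y":-565,"z":0,"rx":0,"ry":0,"rz":73.4},
  {"x":-565,"y":-565,"z":0,"rx":0,"ry":0,"rz":73.4},
  {"x":-565,"y":-565,"z":0,"rx":0,"ry":0,"rz":73.4},
  {"x":-565,"y":-565,"z":0,"rx":0,"ry":0,"rz":73.4},
], hand=0, squeeze=20)

```text
time: 5.05
tool_pos: [0.5306, -0.2052, 0.2914]
tool_rot: [3.141, 0.002, 1.565]
contact_force: [1.0, 0.7, -0.5]
opening: 0.0004
grip_force: 0.0
```

>>> arm_command([
  {"x":-20,"y":0,"z":0,"rx":0,"ry":0,"rz":0},
  {"x":-40,"y":0,"z":0,"rx":0,"ry":0,"rz":0},
  {"x":-60,"y":0,"z":0,"rx":0,"ry":0,"rz":0},
  {"x":-75,"y":0,"z":0,"rx":0,"ry":0,"rz":0},
  {"x":-88,"y":0,"z":0,"rx":0,"ry":0,"rz":0},
  {"x":-88,"y":0,"z":0,"rx":0,"ry":0,"rz":0},
  {"x":-60,"y":0,"z":0,"rx":0,"ry":0,"rz":0},
  {"x":505,"y":-82,"z":0,"rx":0,"ry":0,"rz":0},
  {"x":505,"y":-82,"z":0,"rx":0,"ry":0,"rz":0},
  {"x":505,"y":-82,"z":0,"rx":0,"ry":0,"rz":0},
  {"x":505,"y":-82,"z":0,"rx":0,"ry":0,"rz":0},
  {"x":505,"y":-82,"z":0,"rx":0,"ry":0,"rz":0},
  {"x":505,"y":-82,"z":0,"rx":0,"ry":0,"rz":0},
  {"x":505,"y":-82,"z":0,"rx":0,"ry":0,"rz":0},
  {"x":505,"y":-82,"z":0,"rx":0,"ry":0,"rz":0},
  {"x":505,"y":-82,"z":0,"rx":0,"ry":0,"rz":0},
  {"x":505,"y":-82,"z":0,"rx":0,"ry":0,"rz":0},
  {"x":505,"y":-82,"z":0,"rx":0,"ry":0,"rz":0},
  {"x":505,"y":-82,"z":0,"rx":0,"ry":0,"rz":0},
  {"x":505,"y":-82,"z":0,"rx":0,"ry":0,"rz":0},
], hand=0)

```text
time: 7.05
tool_pos: [0.4467, 0.3083, 0.2922]
tool_rot: [3.141, -0.001, 1.576]
contact_force: [0.5, -1.0, 0.1]
opening: 0.0006
grip_force: 0.0
```

```bash
python3 - <<'E'
from h import *
a=read_camera("side");b=read_camera("top")
for p in(a,b): print([(np.round(d["point"],3),d["confidence"]) for q in("flap_wide_edge","flap_narrow_edge","pot_rim") for d in mark_of(p,q)])
o=observe();print(o["time"],o["tool_pos"],o["tool_rot"])
E
```

```text
[(array([ 0.53 , -0.313,  0.263]), 0.9), (array([ 0.534, -0.044,  0.198]), 0.75), (array([ 0.523, -0.185,  0.084]), 0.95)]
[(array([ 0.529, -0.313,  0.258]), 0.64), (array([ 0.532, -0.044,  0.196]), 0.83), (array([0.448, 0.305, 0.004]), 0.28), (array([ 0.528, -0.183,  0.085]), 0.73)]
7.45 [0.44839224 0.30428997 0.29237997] [ 3.14141231e+00 -6.73275970e-05  1.56906583e+00]
```

>>> arm_command([
  {"x":1,"y":-1,"z":45,"rx":0,"ry":0,"rz":0},
  {"x":1,"y":-1,"z":90,"rx":0,"ry":0,"rz":0},
  {"x":1,"y":-1,"z":130,"rx":0,"ry":0,"rz":0},
  {"x":1,"y":-1,"z":160,"rx":0,"ry":0,"rz":0},
  {"x":1,"y":-1,"z":185,"rx":0,"ry":0,"rz":0},
  {"x":1,"y":-1,"z":203,"rx":0,"ry":0,"rz":0},
  {"x":1,"y":-1,"z":203,"rx":0,"ry":0,"rz":0},
  {"x":1,"y":-1,"z":203,"rx":0,"ry":0,"rz":0},
], hand=75, squeeze=30)

```text
time: 8.25
tool_pos: [0.4474, 0.306, 0.0896]
tool_rot: [3.141, -0.0, 1.57]
contact_force: [-0.1, -0.3, -0.1]
opening: 0.06
grip_force: 0.0
```

>>> arm_command([
  {"x":0,"y":0,"z":0,"rx":0,"ry":0,"rz":0},
  {"x":0,"y":0,"z":0,"rx":0,"ry":0,"rz":0},
  {"x":0,"y":0,"z":0,"rx":0,"ry":0,"rz":0},
  {"x":0,"y":0,"z":0,"rx":0,"ry":0,"rz":0},
  {"x":0,"y":0,"z":0,"rx":0,"ry":0,"rz":0},
  {"x":0,"y":0,"z":0,"rx":0,"ry":0,"rz":0},
  {"x":0,"y":0,"z":0,"rx":0,"ry":0,"rz":0},
  {"x":0,"y":0,"z":0,"rx":0,"ry":0,"rz":0},
], hand=15, squeeze=30)

```text
time: 9.05
tool_pos: [0.4472, 0.3064, 0.0896]
tool_rot: [3.141, -0.0, 1.571]
contact_force: [-0.7, -0.7, 4.6]
opening: 0.0291
grip_force: 30.0
```

>>> arm_command([
  {"x":0,"y":0,"z":-15,"rx":0,"ry":0,"rz":0},
  {"x":0,"y":0,"z":-45,"rx":0,"ry":0,"rz":0},
  {"x":0,"y":0,"z":-90,"rx":0,"ry":0,"rz":0},
  {"x":0,"y":0,"z":-135,"rx":0,"ry":0,"rz":0},
  {"x":0,"y":0,"z":-175,"rx":0,"ry":0,"rz":0},
  {"x":0,"y":0,"z":-205,"rx":0,"ry":0,"rz":0},
  {"x":-30,"y":5,"z":-225,"rx":0,"ry":0,"rz":0},
  {"x":-75,"y":12,"z":-230,"rx":0,"ry":0,"rz":0},
  {"x":-120,"y":19,"z":-230,"rx":0,"ry":0,"rz":0},
  {"x":-165,"y":26,"z":-230,"rx":0,"ry":0,"rz":0},
  {"x":-210,"y":33,"z":-230,"rx":0,"ry":0,"rz":0},
  {"x":-255,"y":40,"z":-230,"rx":0,"ry":0,"rz":0},
  {"x":-300,"y":48,"z":-230,"rx":0,"ry":0,"rz":0},
  {"x":-345,"y":55,"z":-230,"rx":0,"ry":0,"rz":0},
  {"x":-390,"y":62,"z":-230,"rx":0,"ry":0,"rz":0},
  {"x":-430,"y":69,"z":-230,"rx":0,"ry":0,"rz":0},
  {"x":-460,"y":74,"z":-230,"rx":0,"ry":0,"rz":0},
  {"x":-480,"y":77,"z":-230,"rx":0,"ry":0,"rz":0},
  {"x":-490,"y":78,"z":-230,"rx":0,"ry":0,"rz":0},
  {"x":-490,"y":78,"z":-230,"rx":0,"ry":0,"rz":0},
])

```text
time: 11.05
tool_pos: [0.5248, -0.1845, 0.3183]
tool_rot: [-3.14, -0.001, 1.569]
contact_force: [-0.9, 1.1, -2.5]
opening: 0.0294
grip_force: 30.0
```

```bash
python3 - <<'E'
from h import *
np.set_printoptions(precision=4,suppress=True)
a=read_camera("side");b=read_camera("top")
o=observe();print(o["time"],o["tool_pos"],o["tool_rot"],o["opening"],o["grip_force"],o["contact_force"],o["torque"])
for p in(a,b): print([(q,np.round(d["point"],3),d["confidence"]) for q in("lid_big","flap_wide_edge","pot_rim") for d in mark_of(p,q)])
x=o["tool_pos"]-np.r_[0,0,.089]
obs=[]
for p in(a,b):
  d=near(p,"lid_big",hc(proj(p,LID+x))[0])
  if d: c,A=maskhull(d["pixels"]);print(c,A,hc(proj(p,LID+x)))
i=a["pixels"][100:330,170:420];j=b["pixels"][90:320,220:470]
cv2.imwrite("pics/held.png",cv2.resize(np.hstack([i,j]),(800,368),interpolation=cv2.INTER_CUBIC))
E
```

```text
11.15 [ 0.5248 -0.1828  0.3188] [-3.1407 -0.0011  1.5711] 0.029187036848283568 29.999427795410156 [ 0.4892  0.982  -2.1583] [-0.0764  0.1127  0.0049]
[('lid_big', array([ 0.33 ,  0.448, -0.   ]), 0.82), ('lid_big', array([ 0.289,  0.303, -0.002]), 0.66), ('lid_big', array([ 0.527, -0.187,  0.23 ]), 0.55), ('lid_big', array([ 0.78 ,  0.168, -0.007]), 0.48), ('lid_big', array([ 0.525, -0.18 ,  0.082]), 0.22), ('flap_wide_edge', array([ 0.531, -0.314,  0.259]), 0.55), ('pot_rim', array([ 0.524, -0.186,  0.085]), 0.71)]
[('lid_big', array([ 0.524, -0.185,  0.23 ]), 0.92), ('lid_big', array([0.781, 0.167, 0.004]), 0.76), ('lid_big', array([ 0.29 ,  0.303, -0.001]), 0.73), ('lid_big', array([ 0.331,  0.454, -0.003]), 0.56), ('lid_big', array([ 0.527, -0.186,  0.   ]), 0.42), ('flap_wide_edge', array([ 0.536, -0.169,  0.004]), 0.21), ('pot_rim', array([ 0.527, -0.184,  0.086]), 0.58)]
[290.8548 253.6837] 1536.5 (array([289.2557, 247.3961]), 2153.2843060514424)
[338.4222 190.9377] 345.0 (array([351.6982, 193.422 ]), 1472.1429241152946)
```

View pics/held.png

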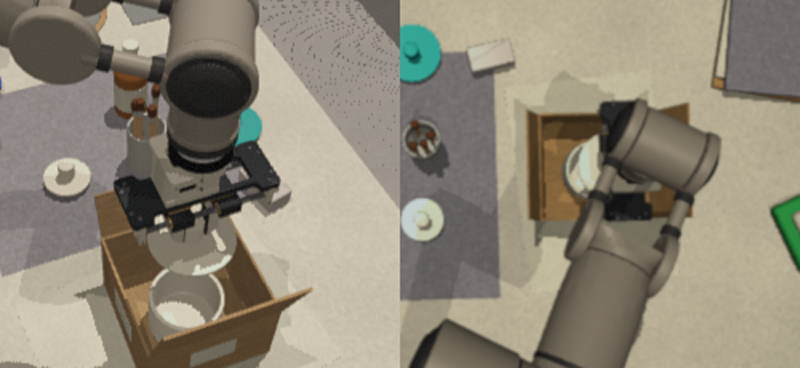

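The lid hangs level in the gripper, at (200,245) in the left half, above the open pot at (187,300). The wide flap leans outward, clear of it. I lower it to just above the rim.

>>> arm_command([
  {"x":0,"y":1,"z":30,"rx":0,"ry":0,"rz":0},
  {"x":0,"y":1,"z":65,"rx":0,"ry":0,"rz":0},
  {"x":0,"y":1,"z":100,"rx":0,"ry":0,"rz":0},
  {"x":0,"y":1,"z":120,"rx":0,"ry":0,"rz":0},
  {"x":0,"y":1,"z":133,"rx":0,"ry":0,"rz":0},
  {"x":0,"y":1,"z":137,"rx":0,"ry":0,"rz":0},
  {"x":0,"y":1,"z":137,"rx":0,"ry":0,"rz":0},
  {"x":0,"y":1,"z":137,"rx":0,"ry":0,"rz":0},
])

```text
time: 12.35
tool_pos: [0.5265, -0.1839, 0.1831]
tool_rot: [3.14, 0.001, 1.571]
contact_force: [0.8, -0.1, -2.0]
opening: 0.0294
grip_force: 30.0
```

```bash
python3 - <<'E'
from h import *
np.set_printoptions(precision=4,suppress=True)
o=observe();print(o["time"],o["tool_pos"],o["tool_rot"],o["contact_force"],o["torque"])
for k in range(4):
  for n in("side","top"):
    p=read_camera(n);print(n,[(q,np.round(d["point"],4),round(d["confidence"],2)) for q in("lid_big","pot_rim") for d in mark_of(p,q) if d["point"][1]<0])
p=read_camera("side")
i=p["pixels"][220:350,210:370]
cv2.imwrite("pics/near.png",cv2.resize(i,None,fx=4,fy=4,interpolation=cv2.INTER_CUBIC))
o=observe();print(o["time"],o["tool_pos"],o["tool_rot"],o["contact_force"],o["torque"])
E
```

```text
12.35 [ 0.5265 -0.1839  0.1831] [3.14   0.0007 1.5708] [ 0.8165 -0.0708 -2.0128] [-0.0516  0.0813  0.0475]
side [('lid_big', array([ 0.5303, -0.1818,  0.0959]), 0.91)]
top [('lid_big', array([ 0.5273, -0.1862,  0.0929]), 0.79)]
side [('lid_big', array([ 0.5292, -0.183 ,  0.0963]), 0.92), ('pot_rim', array([ 0.5273, -0.1825,  0.0927]), 0.31)]
top [('lid_big', array([ 0.5272, -0.1857,  0.0956]), 0.83), ('lid_big', array([ 0.5284, -0.1823,  0.0034]), 0.6)]
side [('lid_big', array([ 0.5268, -0.1861,  0.093 ]), 0.55)]
top [('lid_big', array([ 0.5268, -0.187 ,  0.0916]), 0.67)]
side [('lid_big', array([ 0.5256, -0.1863,  0.0944]), 0.8)]
top [('lid_big', array([ 0.5257, -0.1867,  0.091 ]), 0.55), ('pot_rim', array([ 0.5309, -0.1723,  0.0047]), 0.23)]
13.6 [ 0.526  -0.1837  0.1822] [ 3.1415 -0.0001  1.5707] [ 0.1278  0.1841 -2.6422] [-0.0817  0.0424 -0.0224]
```

View pics/near.png

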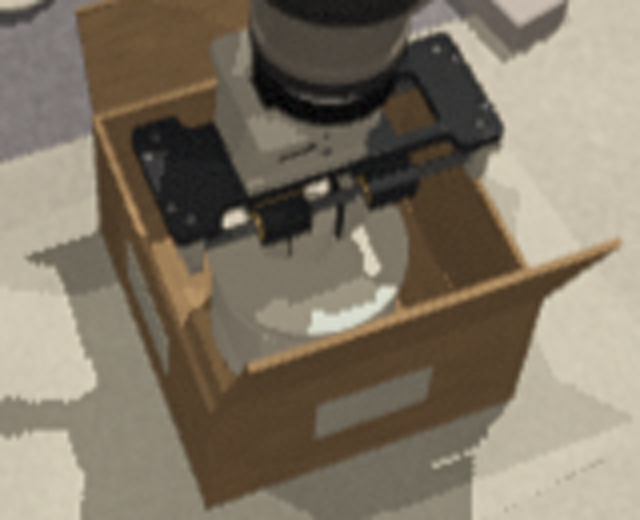

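In the crop, the lid's disc is at (310,260) with the pot's wall showing below it at (215,350). They look near concentric. I check their left edges numerically against the model.

```bash
python3 - <<'E'
from h import *
np.set_printoptions(precision=2,suppress=True)
p=read_camera("side")
T=observe()["tool_pos"]
i=cv2.resize(p["pixels"][220:350,210:370],None,fx=5,fy=4.6,interpolation=cv2.INTER_CUBIC)
def draw(c,col):
    q=proj(p,c);q=np.c_[(q[:,0]-209.5)*5,(q[:,1]-219.5)*4.6].round().astype(int)
    cv2.polylines(i,[q.reshape(-1,1,2)],True,col,1,cv2.LINE_AA)
L=T-np.r_[0,0,.0896]
draw(circ(.059,.012)+L,(0,0,255));draw(circ(.059,.018)+L,(0,0,255))
for z in(.082,.05): draw(circ(.056,z)+[.5255,-.184,.004],(0,255,0))
cv2.imwrite("pics/ov.png",i)
E
```

```text
(no output)
```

View pics/ov.png

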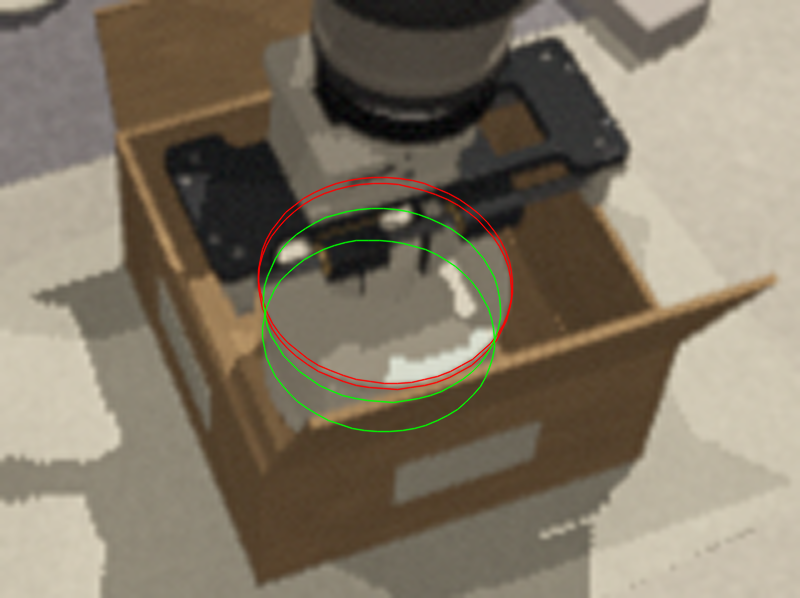

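The overlay shows both model outlines on the image edges: lid disc (red) at (262-512, 280) and pot wall (green) left edge at 264. They are concentric within about 1 mm, so I lower slowly.

>>> arm_command([
  {"x":0.5,"y":-0.5,"z":3,"rx":0,"ry":0,"rz":0},
  {"x":0.5,"y":-0.5,"z":5,"rx":0,"ry":0,"rz":0},
  {"x":0.5,"y":-0.5,"z":7,"rx":0,"ry":0,"rz":0},
  {"x":0.5,"y":-0.5,"z":9,"rx":0,"ry":0,"rz":0},
  {"x":0.5,"y":-0.5,"z":11,"rx":0,"ry":0,"rz":0},
  {"x":0.5,"y":-0.5,"z":12,"rx":0,"ry":0,"rz":0},
  {"x":0.5,"y":-0.5,"z":12,"rx":0,"ry":0,"rz":0},
])

```text
time: 14.35
tool_pos: [0.5254, -0.1832, 0.17]
tool_rot: [-3.141, -0.0, 1.571]
contact_force: [-0.2, -0.2, -2.0]
opening: 0.0293
grip_force: 30.0
```

>>> arm_command([
  {"x":0,"y":0,"z":2,"rx":0,"ry":0,"rz":0},
  {"x":0,"y":0,"z":3.5,"rx":0,"ry":0,"rz":0},
  {"x":0,"y":0,"z":5,"rx":0,"ry":0,"rz":0},
  {"x":0,"y":0,"z":6,"rx":0,"ry":0,"rz":0},
  {"x":0,"y":0,"z":6.5,"rx":0,"ry":0,"rz":0},
  {"x":0,"y":0,"z":6.5,"rx":0,"ry":0,"rz":0},
])

```text
time: 14.95
tool_pos: [0.5255, -0.1832, 0.1637]
tool_rot: [3.142, -0.0, 1.571]
contact_force: [-0.2, 0.2, -2.9]
opening: 0.0294
grip_force: 30.0
```

Not carrying yet. I go down a little more.

>>> arm_command([
  {"x":0,"y":0,"z":0.7,"rx":0,"ry":0,"rz":0},
  {"x":0,"y":0,"z":1.4,"rx":0,"ry":0,"rz":0},
  {"x":0,"y":0,"z":1.4,"rx":0,"ry":0,"rz":0},
])

```text
time: 15.25
tool_pos: [0.5255, -0.1833, 0.1635]
tool_rot: [3.141, 0.0, 1.571]
contact_force: [-3.9, 1.8, 6.0]
opening: 0.0294
grip_force: 30.0
```

Seated, at 6 N and the expected height. I release and go straight up.

>>> arm_command([
  {"x":0,"y":0,"z":-1,"rx":0,"ry":0,"rz":0},
  {"x":0,"y":0,"z":-1,"rx":0,"ry":0,"rz":0},
  {"x":0,"y":0,"z":-1,"rx":0,"ry":0,"rz":0},
  {"x":0,"y":0,"z":-1,"rx":0,"ry":0,"rz":0},
  {"x":0,"y":0,"z":-1,"rx":0,"ry":0,"rz":0},
  {"x":0,"y":0,"z":-10,"rx":0,"ry":0,"rz":0},
  {"x":0,"y":0,"z":-35,"rx":0,"ry":0,"rz":0},
  {"x":0,"y":0,"z":-75,"rx":0,"ry":0,"rz":0},
  {"x":0,"y":0,"z":-115,"rx":0,"ry":0,"rz":0},
  {"x":40,"y":2,"z":-140,"rx":0,"ry":0,"rz":0},
  {"x":85,"y":5,"z":-150,"rx":0,"ry":0,"rz":0},
  {"x":130,"y":5,"z":-150,"rx":0,"ry":0,"rz":0},
  {"x":175,"y":5,"z":-150,"rx":0,"ry":0,"rz":0},
  {"x":203,"y":5,"z":-150,"rx":0,"ry":0,"rz":0},
  {"x":203,"y":5,"z":-150,"rx":0,"ry":0,"rz":0},
], hand=55)

```text
time: 16.75
tool_pos: [0.5301, 0.0231, 0.3132]
tool_rot: [3.141, -0.001, 1.575]
contact_force: [0.4, -2.0, -0.7]
opening: 0.0549
grip_force: 0.0
```

```bash
python3 - <<'E'
from h import *
np.set_printoptions(precision=4,suppress=True)
for n in("side","top"):
    p=read_camera(n);print(n,[(q,np.round(d["point"],4),round(d["confidence"],2)) for q in("lid_big","flap_narrow_edge","flap_wide_edge") for d in mark_of(p,q) if d["point"][1]<0.05])
    i=p["pixels"][200:330,200:360] if n=="side" else p["pixels"][130:260,260:420]
    cv2.imwrite(f"pics/{n}1.png",i)
cv2.imwrite("pics/seat.png",cv2.resize(np.hstack([cv2.imread("pics/side1.png"),cv2.imread("pics/top1.png")]),(800,325),interpolation=cv2.INTER_CUBIC))
o=observe();print(o["time"],o["tool_pos"],o["opening"])
E
```

```text
side [('lid_big', array([ 0.527 , -0.1811,  0.0741]), 0.73), ('lid_big', array([ 0.5273, -0.1834,  0.0136]), 0.15), ('flap_narrow_edge', array([ 0.5302, -0.0406,  0.1976]), 0.96), ('flap_wide_edge', array([ 0.5308, -0.3151,  0.2627]), 0.93)]
top [('lid_big', array([ 0.5264, -0.1887,  0.076 ]), 0.95)]
17.15 [0.5306 0.0187 0.3123] 0.05473768179967799
```

View pics/seat.png

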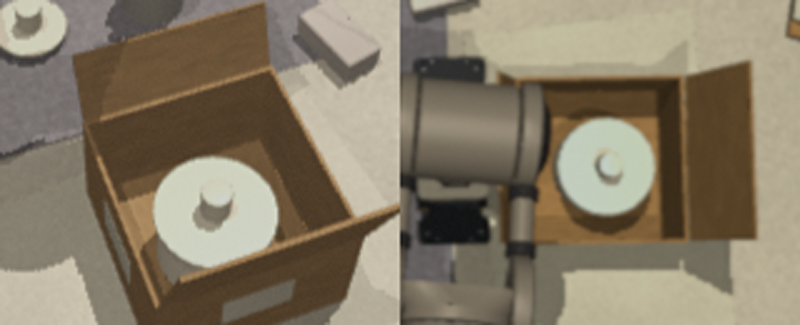

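The lid sits level and centred on the pot: knob at (215,200) in the left half, disc at (605,165) in the right half, network origin height 74-76 mm. The narrow flap comes next.

>>> arm_command([
  {"x":0,"y":0,"z":40,"rx":0,"ry":0,"rz":0},
  {"x":0,"y":0,"z":75,"rx":0,"ry":0,"rz":0},
  {"x":-15,"y":0,"z":82,"rx":0,"ry":0,"rz":0},
  {"x":-40,"y":0,"z":82,"rx":0,"ry":0,"rz":0},
  {"x":-60,"y":0,"z":80,"rx":0,"ry":0,"rz":0},
  {"x":-75,"y":0,"z":76,"rx":0,"ry":0,"rz":0},
  {"x":-90,"y":0,"z":72,"rx":0,"ry":0,"rz":0},
  {"x":-105,"y":0,"z":74,"rx":0,"ry":0,"rz":0},
  {"x":-120,"y":0,"z":84,"rx":0,"ry":0,"rz":0},
  {"x":-132,"y":0,"z":96,"rx":0,"ry":0,"rz":0},
  {"x":-138,"y":0,"z":105,"rx":0,"ry":0,"rz":0},
  {"x":-138,"y":0,"z":110,"rx":0,"ry":0,"rz":0},
  {"x":-138,"y":0,"z":113,"rx":0,"ry":0,"rz":0},
  {"x":-138,"y":0,"z":113,"rx":0,"ry":0,"rz":0},
], hand=0)

```text
time: 18.55
tool_pos: [0.5304, -0.1184, 0.1997]
tool_rot: [-3.141, 0.001, 1.571]
contact_force: [-1.8, -2.3, 4.0]
opening: 0.0007
grip_force: 2.1
```

>>> arm_command([
  {"x":0,"y":0,"z":1,"rx":0,"ry":0,"rz":0},
  {"x":0,"y":0,"z":2,"rx":0,"ry":0,"rz":0},
  {"x":0,"y":0,"z":2,"rx":0,"ry":0,"rz":0},
  {"x":0,"y":0,"z":-20,"rx":0,"ry":0,"rz":0},
  {"x":0,"y":0,"z":-60,"rx":0,"ry":0,"rz":0},
  {"x":0,"y":0,"z":-105,"rx":0,"ry":0,"rz":0},
  {"x":-15,"y":0,"z":-140,"rx":0,"ry":0,"rz":0},
  {"x":-55,"y":0,"z":-145,"rx":0,"ry":0,"rz":0},
  {"x":-100,"y":0,"z":-145,"rx":0,"ry":0,"rz":0},
  {"x":-145,"y":0,"z":-145,"rx":0,"ry":0,"rz":0},
  {"x":-190,"y":0,"z":-145,"rx":0,"ry":0,"rz":0},
  {"x":-230,"y":0,"z":-145,"rx":0,"ry":0,"rz":0},
  {"x":-257,"y":0,"z":-145,"rx":0,"ry":0,"rz":0},
  {"x":-257,"y":0,"z":-145,"rx":0,"ry":0,"rz":0},
])

```text
time: 19.95
tool_pos: [0.5299, -0.3784, 0.3427]
tool_rot: [-3.14, 0.0, 1.568]
contact_force: [-0.8, -0.0, -0.6]
opening: 0.0004
grip_force: 0.0
```

```bash
python3 - <<'E'
from h import *
for n in("side","top"):
    p=read_camera(n);print(n,[(q,np.round(d["point"],4),round(d["confidence"],2)) for q in("lid_big","flap_narrow_edge","flap_wide_edge") for d in mark_of(p,q) if d["point"][1]<0.05])
o=observe();print(o["time"],o["tool_pos"],o["tool_rot"])
E
```

```text
side [('lid_big', array([ 0.5264, -0.1834,  0.0777]), 0.73), ('flap_narrow_edge', array([ 0.5302, -0.1425,  0.1287]), 0.57)]
top [('lid_big', array([ 0.5236, -0.1875,  0.075 ]), 0.95), ('flap_narrow_edge', array([ 0.5321, -0.1467,  0.1324]), 0.97), ('flap_wide_edge', array([ 0.5327, -0.3168,  0.2537]), 0.91)]
20.35 [ 0.53082056 -0.37418848  0.34471704] [3.14121029e+00 1.74668781e-04 1.57216198e+00]
```

>>> arm_command([
  {"x":0,"y":0,"z":40,"rx":0,"ry":0,"rz":0},
  {"x":5,"y":0,"z":62,"rx":0,"ry":0,"rz":0},
  {"x":30,"y":0,"z":64,"rx":0,"ry":0,"rz":0},
  {"x":55,"y":0,"z":64,"rx":0,"ry":0,"rz":0},
  {"x":75,"y":0,"z":64,"rx":0,"ry":0,"rz":0},
  {"x":95,"y":0,"z":64,"rx":0,"ry":0,"rz":0},
  {"x":115,"y":0,"z":64,"rx":0,"ry":0,"rz":0},
  {"x":135,"y":0,"z":64,"rx":0,"ry":0,"rz":0},
  {"x":154,"y":0,"z":66,"rx":0,"ry":0,"rz":0},
  {"x":168,"y":0,"z":77,"rx":0,"ry":0,"rz":0},
  {"x":180,"y":0,"z":90,"rx":0,"ry":0,"rz":0},
  {"x":190,"y":0,"z":105,"rx":0,"ry":0,"rz":0},
  {"x":198,"y":0,"z":119,"rx":0,"ry":0,"rz":0},
  {"x":202,"y":0,"z":130,"rx":0,"ry":0,"rz":0},
  {"x":202,"y":0,"z":136,"rx":0,"ry":0,"rz":0},
  {"x":202,"y":0,"z":140,"rx":0,"ry":0,"rz":0},
  {"x":202,"y":0,"z":142,"rx":0,"ry":0,"rz":0},
  {"x":202,"y":0,"z":142,"rx":0,"ry":0,"rz":0},
])

```text
time: 22.15
tool_pos: [0.5304, -0.1729, 0.2044]
tool_rot: [3.141, -0.001, 1.57]
contact_force: [-5.2, 4.7, 14.3]
opening: 0.0004
grip_force: 7.0
```

Firm against the stop (tip at 0.139). I go up and clear.

>>> arm_command([
  {"x":0,"y":0,"z":-20,"rx":0,"ry":0,"rz":0},
  {"x":0,"y":0,"z":-60,"rx":0,"ry":0,"rz":0},
  {"x":0,"y":0,"z":-105,"rx":0,"ry":0,"rz":0},
  {"x":45,"y":0,"z":-120,"rx":0,"ry":0,"rz":0},
  {"x":90,"y":-20,"z":-120,"rx":0,"ry":0,"rz":0},
  {"x":135,"y":-40,"z":-120,"rx":0,"ry":0,"rz":0},
  {"x":180,"y":-60,"z":-120,"rx":0,"ry":0,"rz":0},
  {"x":220,"y":-80,"z":-120,"rx":0,"ry":0,"rz":0},
  {"x":245,"y":-90,"z":-120,"rx":0,"ry":0,"rz":0},
  {"x":245,"y":-90,"z":-120,"rx":0,"ry":0,"rz":0},
])

```text
time: 23.15
tool_pos: [0.4394, 0.074, 0.3231]
tool_rot: [3.14, -0.001, 1.574]
contact_force: [0.6, -0.4, 0.1]
opening: 0.0003
grip_force: 0.0
```

```bash
python3 - <<'E'
from h import *
for n in("side","top"):
    p=read_camera(n);print(n,[(q,np.round(d["point"],4),round(d["confidence"],2)) for q in("flap_wide_edge","lid_small","bottle","brush_jar","weight") for d in mark_of(p,q)])
    cv2.imwrite(f"pics/{n}2.png",p["pixels"])
cv2.imwrite("pics/end.png",cv2.resize(np.hstack([cv2.imread("pics/side2.png")[100:350,130:380],cv2.imread("pics/top2.png")[60:310,170:420]]),(800,400),interpolation=cv2.INTER_CUBIC))
o=observe();print(o["time"],o["tool_pos"])
E
```

```text
side [('flap_wide_edge', array([ 0.5312, -0.1397,  0.1399]), 0.92), ('flap_wide_edge', array([0.7664, 0.008 , 0.0028]), 0.37), ('lid_small', array([0.4425, 0.1501, 0.0008]), 0.94), ('bottle', array([ 0.6183,  0.294 , -0.0008]), 0.78), ('brush_jar', array([0.5969, 0.1455, 0.0014]), 0.69), ('weight', array([0.7682, 0.0072, 0.0024]), 0.95)]
top [('flap_wide_edge', array([ 0.5328, -0.1417,  0.1373]), 0.96), ('lid_small', array([0.439 , 0.1542, 0.0035]), 0.66), ('bottle', array([0.6156, 0.2876, 0.0007]), 0.58), ('brush_jar', array([0.5944, 0.1462, 0.0018]), 0.72), ('weight', array([ 0.7653,  0.0135, -0.0024]), 0.85)]
23.75 [0.44062656 0.07144111 0.32224165]
```

View pics/end.png

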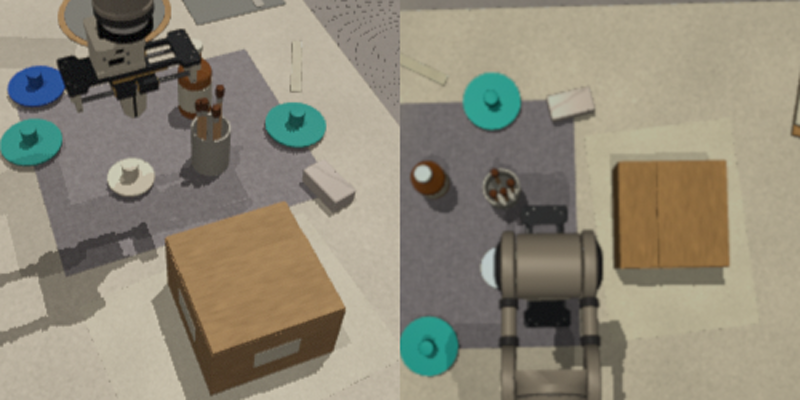

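Both flaps lie flat: the carton top is at (255,275) in the left half and (670,215) in the right half. The bystanders have not moved and the robot is clear, so I hand the job in.

```bash
python3 -c "
from cell import *
print(hand_in())"
```

```text
the job is handed in; nothing more can be done
None
```

The job is handed in: the large white lid is seated level on the pot, the narrow and then the wide flap are folded flat, and the small lid, bottle, brush jar and weight were left where they stood; it took about 24 s of the 69 s allowed.

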